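# Load the adapter into the slanted marking nest until its presence switch is pressed

### The arm

A 6-joint arm with a two-finger parallel gripper is mounted at the origin on a cart in front of the work surface, level with it; the furniture and walls round the work are solid. World frame = base frame: x ahead of the robot, y to its left, z up, the work surface at z = 0. Lengths are in m, angles in rad, forces in N, time in s.
With the tool pointing down it reaches from about 0.375 to 0.9 m from the base axis. Payload 3.1 kg.
Tool frame: the origin (TCP) lies midway between the tips of the shut fingers; the grasp point (between the pads) lies 19 mm behind it (manip.grasp_offset is the distance from the TCP to the grasp point, in m); z points along the fingers, y is the line along which they close (so a half turn about z gives the same grasp; the last joint's range is limited). The gripper opens to 85 mm and grips with 20 to 120 N. Pads are 22 mm wide; open, the fingers measure 114 mm over their backs; the gripper's body (76 mm by 85 mm) begins 54 mm behind the grasp point. The pads swing forward as they close: fully open they stand 13 mm farther back than shut.
Start: joints at [0.955, 0.527, 1.433, -0, 1.181, -0.178], TCP at [0.265, 0.566, 0.231] pointing down, gripper open.
Joint ranges: [-3.08, 3.08], [-0.75, 2.2], [0.22, 2.44], [-1.43, 4.57], [0, 2.65], [-2.85, 2.85]. Speed limits (rad/s): [2.79, 2.79, 3.14, 3.14, 3.14, 3.14].

### API

Orientations are given as a unit quaternion [x, y, z, w].
In Python, from station import sensors, cams, order, manip gives the robot as it stands.
- The arm moves only by the tool move_arm, never from a script. Its argument "targets" is a list of rows, each an object of numbers: "dx", "dy", "dz": the shift along the world's x, y, z normalised to -1 to 1, where 1 is 25 mm; "rx", "ry", "rz": the turn, a rotation vector about the world's x, y, z normalised to -1 to 1, where 1 is 30 degrees. A call has exactly 10 rows; each row shifts and turns the commanded pose from where the row before left it; what a row does not reach is not made up. A row lasts 1/8 s, in which the tool goes at most 62.5 mm and 10.7 degrees, less where a joint would pass 70% of its speed; a pose out of reach is approached as far as the arm can. A call with a number of a shift or a turn outside -1 to 1 is refused whole. A call with a gripper value outside its range is refused whole. "claw" is the opening in per cent of the stroke, from 0 (shut) to 100 (fully open), set as the call begins (left out, the last holds). The fingers move at their own pace and stop on an object; "newtons" is the grip in N (left out, the last holds). Time passes only in rows, so rows that do not move let the fingers close, or fill a call up. It gives the time, the measured TCP pose, the force, the opening and the grip force at its end, in the units of the state.
- sensors.sense(): the state, without advancing time (a new reading comes with each control period).
- cams.snapshot(name): name is "scene" or "top"; returns the picture (420x560x3 uint8, red, green, blue); there is no depth.
- cams.camera_model(name): a dict with "fx", "fy", "cx", "cy" (pixels), "extrinsics" (4x4, takes a point from world to camera coordinates). Camera axes: x right, y down, z forward; pixel columns grow to the right and rows downward; lengths in m; the calibration is good to about 2 mm. A picture is of the moment at which its call begins. camera_model takes no time and is no camera call.
- order.sign_off(): hands the job in; it is judged then, once.
The state is a dict: "t": time; "q": joint angles; "qd": joint speeds; "tau": joint torques, N m; "tcp_pos": TCP position; "tool_rot": TCP orientation; "force": force on the tool from outside, world axes, zero at the start; "ft_torque": the same for the moment, N m; "finger_gap": opening from 0.0 (shut) to 1.0 (fully open); "gripper_force": force on a finger pad.
Only numpy, scipy, OpenCV 4.12 (cv2) and the standard library are available. Lean on these libraries where they do the work, as an engineer would, in place of code of your own. Each camera call takes 0.05 s, during which the arm holds its last target. There are 200 camera calls.

### The job

Load the black mains adapter into the slanted marking nest: set it flat on the sloping deck, standing on its narrow side as it stands now and with its length running up the slope, between the two corner guides. Slide it fully home against the bottom stop so that its lower end pushes in the hinged roller lever of the presence switch, then let go and leave it sitting there. Leave the other things where they are.

Things in the scene. Friction and masses are not known exactly. Their poses are not given: they have to be found in the camera images.
- riser: Bench riser: a fixed plywood board 400 x 580 mm on four steel legs, standing over the bags on the cabinet; its top is 130 mm above the work surface, and the nest, the adapter and the orange block stand on it. Origin: on the work surface under its middle. A desk lamp's head hangs 0.37 m and more above the work surface at the right rear (about x 0.60 to 0.78, y -0.41 to -0.25 m): keep the arm clear of it.
- adapter_center (a point): Centre (half-way up) of the mains adapter, a plain black box 76 mm long (its x), 34 mm thick (its y) and 50 mm high (its z), 0.11 to 0.21 kg, standing loose on the riser on its narrow 76 x 34 mm side. Grip it across the 34 mm. Its two ends are alike; either may go down the slope.
- nest: The slanted marking nest, fixed on the riser wherever it stands: an aluminium foot 160 x 90 mm with uprights that carry a tilted deck. Origin: centre of the foot's underside; x points towards the high end of the deck, z up. Its highest point is about 0.1 m above the foot.
- deck: Sloping deck of the nest, a plate 74 mm wide tilted 25 degrees, low end towards the robot. Origin: on its top face at the uphill face of the bottom stop, midway across; x up the slope (-38 to 94 mm), y across, z square off the deck. Steel stop 16 mm high at x = -8 to 0, |y| = 10 to 27 mm, notched in the middle for the lever. Fully home, the adapter's centre is at x 38, y 0, z 25 mm here.
- guides (a point): Point on the deck midway between the two corner guides, 10 mm uphill of the stop (deck frame axes). The guides are 12 mm high and reach from the stop up to 20 mm uphill of it; their inner faces are 45 mm apart (5.5 mm clear of the adapter each side). Farther up the sides are open. An adapter set down higher up usually does not slide by itself: push it down the slope.
- roller (a point): Centre of the roller (10 mm across, 10 mm wide) at the tip of the switch lever. Unpressed, it stands in the deck frame at x = 5, y = 0, z = 30 mm, so it sticks out 10 mm uphill of the stop through the notch.
- switch_lever (a joint): Angle of the hinged lever of the presence switch, whose pivot is at x = -4, z = 4 mm in the deck frame: 0 unpressed, about 0.37 rad when the adapter's end is against the stop (limit 0.50). A weak spring, under 0.7 N at the roller, returns it; the adapter stays where it is pushed when released.
- clamp_block: Bystander on the riser: orange stepped block, 30 x 70 x 38 mm; origin at the centre of its underside.
- bottle: Bystander on the cabinet: white squeeze bottle, 57 mm across, 130 mm tall; origin at the centre of its underside.
- tape_roll: Bystander on the cabinet: roll of masking tape lying flat, 94 mm across, 24 mm high; origin at the centre of its underside.
- marker: Bystander on the riser, near its front edge: black marker pen with a red cap, 16 mm thick, 134 mm long, lying; origin under its middle.
- screwdriver: Bystander on the cabinet: red-handled screwdriver 190 mm long, lying; origin under its middle.

How it is judged:
By the outcome, as a careful person would: the job done as asked, in the order asked, and still so for the second after the job is handed in, with the robot touching nothing.
It also fails if it takes over 40 s, if anything falls off the work surface, if the arm or the gripper's body presses on something with over 40 N, if the wrist force passes 120 N, or if a joint passes its speed limit or range.

## Working session

There is one attempt and no reset: what is moved stays moved. The work goes in short steps, Python scripts to look and compute and a tool call to move; the robot and the scene stay as the last step left them, time stands still between calls to the robot, and variables do not carry over. Pictures are saved under pics/ and viewed, at most 10 in all, crops included, and the job is handed in when it is done.

Besides the shell and the picture viewer there is one more tool, called as a command line: name --argument value ..., lists and objects as JSON in quotes. move_arm: Moves the arm, as the interface text tells. Scaled input: -1 to 1 covers 25 mm each way for a shift and 30 degrees each way for a turn. Its arguments: {"type":"object","properties":{"targets":{"type":"array"},"claw":{"type":"number"},"newtons":{"type":"number"}},"required":["targets"]}

```bash
mkdir -p pics; ls
python3 - <<'E'
from station import sensors,cams,manip
import cv2,numpy as np
for n in("scene","top"):
    cv2.imwrite(f"pics/{n}0.png",cv2.cvtColor(cams.snapshot(n),cv2.COLOR_RGB2BGR)); m=cams.camera_model(n);print(n,m)
s=sensors.sense();print(s,manip.grasp_offset)
E
```

```text
pics
scene {'fx': 487.9657346392253, 'fy': 487.9657346392253, 'cx': 276.77812006846784, 'cy': 203.67206839797728, 'extrinsics': array([[ 0.64061402, -0.76776655, -0.01217364, -0.29780461],
       [-0.6751092 , -0.5556069 , -0.48531282,  0.51050403],
       [ 0.36584319,  0.31911674, -0.87425584,  1.13051729],
       [ 0.        ,  0.        ,  0.        ,  1.        ]])}
top {'fx': 464.960322598074, 'fy': 464.960322598074, 'cx': 285.49145931610246, 'cy': 214.1251942458641, 'extrinsics': array([[ 0.0283897 , -0.99936533, -0.02151666,  0.08580055],
       [-0.99233008, -0.02558597, -0.12093956,  0.58668161],
       [ 0.12031228,  0.02478506, -0.99242665,  1.16545123],
       [ 0.        ,  0.        ,  0.        ,  1.        ]])}
{'t': 0.1, 'q': array([ 9.54485551e-01,  5.28364289e-01,  1.43375086e+00, -1.25628717e-05,
        1.18139974e+00, -1.78506268e-01]), 'qd': array([-0.00066946, -0.00195212, -0.00316843, -0.00041536,  0.00099282,
       -0.00104573]), 'tau': array([-1.20401660e-04, -4.43300807e+01, -1.78586859e+01, -2.05344636e-04,
        3.89420602e-03,  2.58455060e-05]), 'tcp_pos': array([0.26457997, 0.56553975, 0.23044436]), 'tool_rot': array([ 2.17155771e-01,  9.76136490e-01, -8.88466569e-04, -3.66626722e-04]), 'force': array([ 0.11969306, -0.78220686,  0.14727776]), 'ft_torque': array([-0.03185109,  0.04901317, -0.02911498]), 'gripper_force': 0.0, 'finger_gap': 1.0016617765096034} 0.0187
```

View pics/scene0.png

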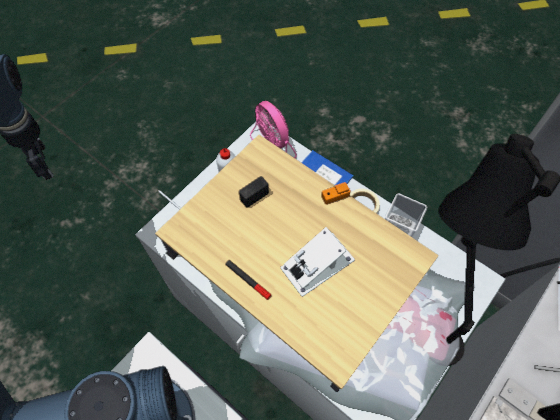

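View pics/top0.png

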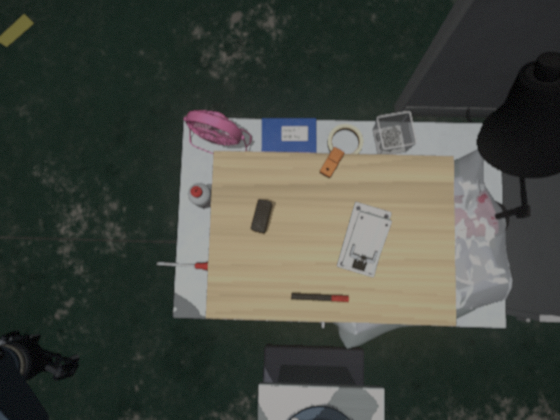

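The scene view has the adapter at about (254,192) and the nest at (317,262). The top view has the adapter at (262,216) and the nest at (364,240). I'll enlarge both.

Run:
```python
import cv2,numpy as np
s=cv2.imread("pics/scene0.png");t=cv2.imread("pics/top0.png")
def c(i,x,y,w,h,k):return cv2.convertScaleAbs(cv2.resize(i[y:y+h,x:x+w],None,fx=k,fy=k,interpolation=cv2.INTER_CUBIC),alpha=1.3)
a=c(s,230,165,50,50,8);b=c(t,240,190,50,50,8);cv2.imwrite("pics/ad.png",np.hstack([a,b]))
a=c(s,270,220,100,80,4);b=c(t,320,195,90,80,4)
a=cv2.resize(s[220:300,275:360],None,fx=4.7,fy=7,interpolation=2) if 0 else a
a=c(s,275,222,84,80,7)[:, :];cv2.imwrite("pics/ns.png",a)
cv2.imwrite("pics/nt.png",c(t,325,195,80,84,7))
```

```text
(no output)
```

View pics/ad.png

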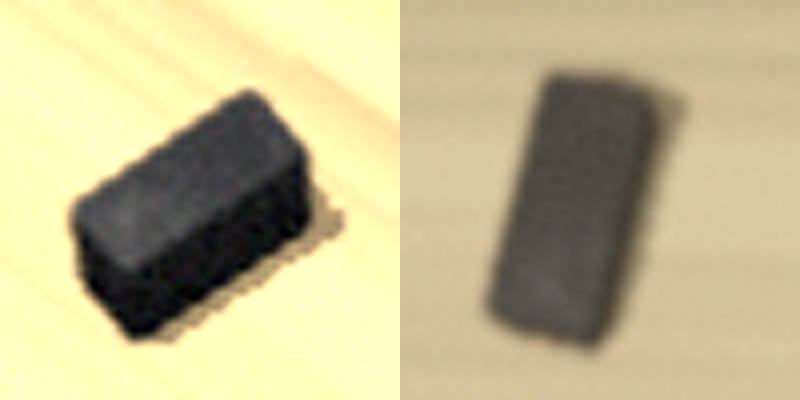

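View pics/ns.png

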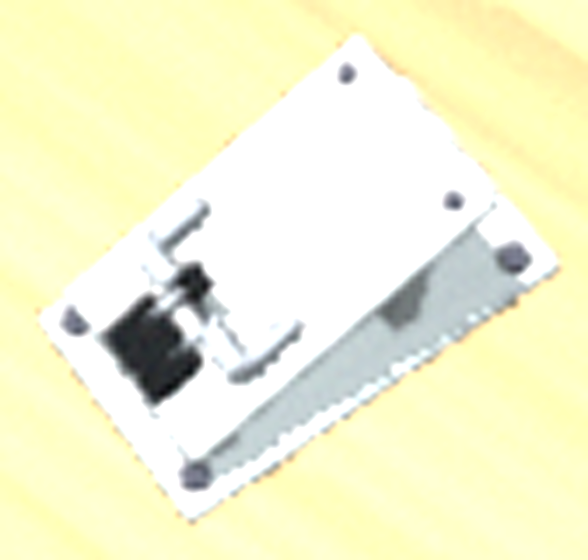

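View pics/nt.png

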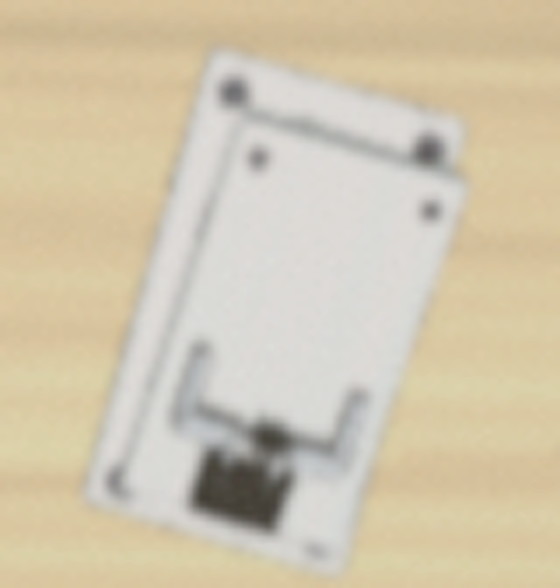

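The crops show the adapter's top corners, the deck's high corners, the guide ends and the roller clearly enough to fit poses in both views.

```bash
cat > h.py <<'E'
from station import cams,sensors
import numpy as np
from scipy.spatial.transform import Rotation as R
from scipy.optimize import least_squares
M={n:cams.camera_model(n) for n in("scene","top")}
def proj(n,P):
    m=M[n];E=m["extrinsics"];p=np.atleast_2d(P)@E[:3,:3].T+E[:3,3]
    return np.c_[m["fx"]*p[:,0]/p[:,2]+m["cx"],m["fy"]*p[:,1]/p[:,2]+m["cy"]]
def fit(obs,pose,x0):
    def f(x):
        Rm,t=pose(x);return np.concatenate([(proj(n,np.array(l)/1000@Rm.T+t)[0]-p) for n,l,p in obs])
    r=least_squares(f,x0,loss="soft_l1");return r.x,r.fun.reshape(-1,2) if hasattr(r,'fun') else 0
def crop(ox,oy,k):return lambda x,y:np.array([ox+(x+.5)/k-.5,oy+(y+.5)/k-.5])
E
python3 - <<'E'
from h import *
s=crop(230,165,8);t=crop(240,190,8)
# local x along length: high image-y end in top = toward robot => +x away
o=[("scene",(-38,17,25),s(72,208)),("scene",(-38,-17,25),s(130,270)),("scene",(38,-17,25),s(306,155)),("scene",(38,17,25),s(252,90)),
("scene",(-38,-17,-25),s(137,340)),("scene",(38,-17,-25),s(307,228)),
("top",(38,17,25),t(143,73)),("top",(-38,17,25),t(87,308)),("top",(-38,-17,-25),t(198,350))]
x,r=fit(o,lambda x:(R.from_euler('z',x[2]).as_matrix(),np.array([x[0],x[1],.155])),[.55,.1,-.2]);print("adapter",x,np.degrees(x[2]));print(r.round(1).tolist())
s=crop(275,222,7);t=crop(325,195,7)
o=[("scene",(94,37,0),s(358,35)),("scene",(94,-37,0),s(495,205)),("scene",(5,0,30),s(195,283)),("scene",(20,24,12),s(205,205)),("scene",(20,-24,12),s(297,325)),("scene",(-38,-37,0),s(197,460)),
("top",(94,37,0),t(240,118)),("top",(94,-37,0),t(467,180)),("top",(5,0,30),t(270,437)),("top",(20,24,12),t(200,347)),("top",(20,-24,12),t(360,393))]
pose=lambda x:((R.from_euler('z',x[3])*R.from_euler('y',-25,degrees=True)).as_matrix(),x[:3])
x,r=fit(o,pose,[.5,-.1,.19,-.2]);print("deck",x,np.degrees(x[3]));print(r.round(1).tolist())
Rm,T=pose(x)
for l in[(38,0,25),(-38,0,0)]:print(l,Rm@np.array(l)/1000+T)
E
```

```text
adapter [ 0.5630824   0.15521443 -0.21534134] -12.33814998589495
[[-1.2, -0.6], [-0.5, 0.9], [1.8, -0.9], [0.5, -1.7], [-0.0, 1.8], [2.2, -0.0], [-0.2, -1.4], [-1.5, 1.4], [0.6, 1.4]]
deck [ 0.48119229 -0.07558618  0.17685051 -0.26522798] -15.196443892664634
[[0.4, -0.0], [1.0, -0.3], [0.7, 0.1], [0.3, 0.0], [-0.2, -1.2], [0.0, 0.8], [-0.5, -0.3], [-0.1, 0.5], [-0.7, 0.1], [0.8, 0.8], [-1.1, 0.5]]
(38, 0, 25) [ 0.50423171 -0.08184432  0.2155677 ]
(-38, 0, 0) [ 0.44795685 -0.06655853  0.16079102]
```

move_arm --targets '[{"dx":0.66,"dy":-0.92,"dz":0.1,"rz":0.043},{"dx":0.66,"dy":-0.92,"dz":0.1,"rz":0.043},{"dx":0.66,"dy":-0.92,"dz":0.1,"rz":0.043},{"dx":0.66,"dy":-0.92,"dz":0.1,"rz":0.043},{"dx":0.66,"dy":-0.92,"dz":0.1,"rz":0.043},{"dx":0.66,"dy":-0.92,"dz":0.1,"rz":0.043},{"dx":0.66,"dy":-0.92,"dz":0.1,"rz":0.043},{"dx":0.66,"dy":-0.92,"dz":0.1,"rz":0.043},{"dx":0.66,"dy":-0.92,"dz":0.1,"rz":0.043},{"dx":0.66,"dy":-0.92,"dz":0.1,"rz":0.043}]' --claw 100 --newtons 40

```text
schema error: expected keys dx, dy, dz, rx, ry, rz
```

move_arm --targets '[{"dx":0.66,"dy":-0.9},{"dx":0.66,"dy":-0.9},{"dx":0.66,"dy":-0.9},{"dx":0.66,"dy":-0.9},{"dx":0.66,"dy":-0.9},{"dx":0.66,"dy":-0.9},{"dx":0.66,"dy":-0.9},{"dx":0.66,"dy":-0.9},{},{}]'

```text
schema error: expected keys dx, dy, dz, rx, ry, rz
```

Run:
```python
from h import *
import cv2
s=sensors.sense();print(s["t"],s["tcp_pos"],s["force"],s["q"]);Rm=R.from_quat(s["tool_rot"]).as_matrix();print(Rm[:,1],np.degrees(np.arctan2(Rm[1,1],Rm[0,1])))
i=[cv2.resize(cams.snapshot(n)[y:y+100,x:x+100],(400,400),interpolation=2) for n,x,y in(("scene",205,130),("top",215,165))]
cv2.imwrite("pics/g1.png",cv2.cvtColor(np.hstack(i),4))
```

```text
0.1 [0.26457997 0.56553975 0.23044436] [ 0.11969306 -0.78220686  0.14727776] [ 9.54485551e-01  5.28364289e-01  1.43375086e+00 -1.25628717e-05
  1.18139974e+00 -1.78506268e-01]
[ 0.42394669  0.90568516 -0.00189376] 64.91594121358692
```

View pics/g1.png

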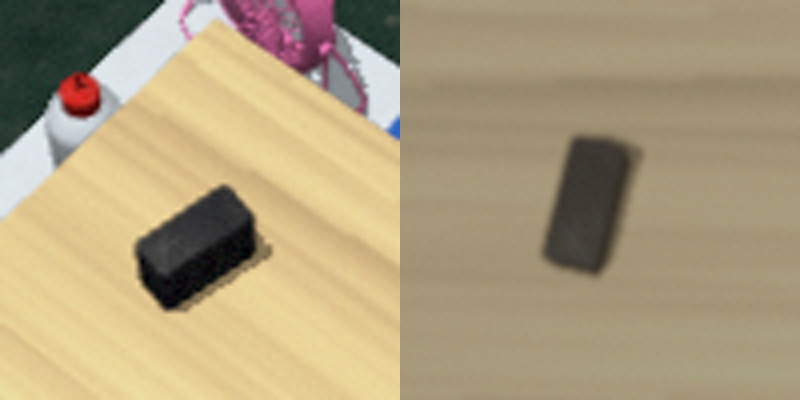

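The move calls were refused because every row needs all six keys, and the picture shows the adapter untouched. I'll resend them in full.

move_arm --targets '[{"dx":0.66,"dy":-0.92,"dz":0.1,"rx":0,"ry":0,"rz":0.043},{"dx":0.66,"dy":-0.92,"dz":0.1,"rx":0,"ry":0,"rz":0.043},{"dx":0.66,"dy":-0.92,"dz":0.1,"rx":0,"ry":0,"rz":0.043},{"dx":0.66,"dy":-0.92,"dz":0.1,"rx":0,"ry":0,"rz":0.043},{"dx":0.66,"dy":-0.92,"dz":0.1,"rx":0,"ry":0,"rz":0.043},{"dx":0.66,"dy":-0.92,"dz":0.1,"rx":0,"ry":0,"rz":0.043},{"dx":0.66,"dy":-0.92,"dz":0.1,"rx":0,"ry":0,"rz":0.043},{"dx":0.66,"dy":-0.92,"dz":0.1,"rx":0,"ry":0,"rz":0.043},{"dx":0.66,"dy":-0.92,"dz":0.1,"rx":0,"ry":0,"rz":0.043},{"dx":0.66,"dy":-0.92,"dz":0.1,"rx":0,"ry":0,"rz":0.043}]' --claw 100 --newtons 40

```text
t: 1.45
tcp_pos: [0.4303, 0.3352, 0.2563]
tool_rot: [0.106, 0.994, -0.0, -0.0]
force: [0.6, -0.2, -0.9]
finger_gap: 0.998
gripper_force: 0.0
```

move_arm --targets '[{"dx":0.66,"dy":-0.9,"dz":0,"rx":0,"ry":0,"rz":0},{"dx":0.66,"dy":-0.9,"dz":0,"rx":0,"ry":0,"rz":0},{"dx":0.66,"dy":-0.9,"dz":0,"rx":0,"ry":0,"rz":0},{"dx":0.66,"dy":-0.9,"dz":0,"rx":0,"ry":0,"rz":0},{"dx":0.66,"dy":-0.9,"dz":0,"rx":0,"ry":0,"rz":0},{"dx":0.66,"dy":-0.9,"dz":0,"rx":0,"ry":0,"rz":0},{"dx":0.66,"dy":-0.9,"dz":0,"rx":0,"ry":0,"rz":0},{"dx":0.66,"dy":-0.9,"dz":0,"rx":0,"ry":0,"rz":0},{"dx":0,"dy":0,"dz":0,"rx":0,"ry":0,"rz":0},{"dx":0,"dy":0,"dz":0,"rx":0,"ry":0,"rz":0}]'

```text
t: 2.7
tcp_pos: [0.5612, 0.1564, 0.256]
tool_rot: [0.106, 0.994, 0.0, -0.001]
force: [-0.7, 0.3, -0.1]
finger_gap: 0.996
gripper_force: 0.0
```

Run:
```python
from h import *
import cv2
s=sensors.sense();print(s["t"],s["tcp_pos"],s["force"],s["q"]);Rm=R.from_quat(s["tool_rot"]).as_matrix();print(Rm[:,2],np.degrees(np.arctan2(Rm[1,1],Rm[0,1])))
i=[cv2.resize(cams.snapshot(n)[y:y+100,x:x+100],(400,400),interpolation=2) for n,x,y in(("scene",205,130),("top",215,165))]
cv2.imwrite("pics/g2.png",cv2.cvtColor(np.hstack(i),4))
```

```text
2.7 [0.56122983 0.15639655 0.25600919] [-0.68661457  0.30923847 -0.08152163] [ 7.98301168e-02  4.42963475e-01  1.51247781e+00  5.19696311e-04
  1.18742845e+00 -1.27839229e+00]
[-1.31139827e-03  3.78599435e-04 -9.99999068e-01] 77.80925240788557
```

View pics/g2.png

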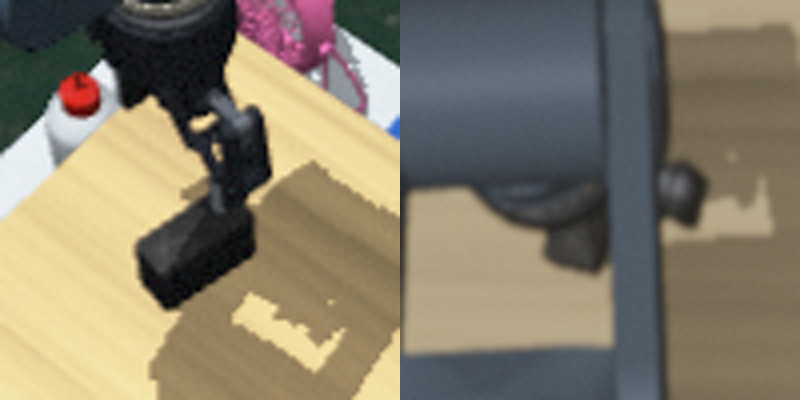

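The hand is above the adapter and lined up with it. Next I go down and grip.

move_arm --targets '[{"dx":0.07,"dy":-0.05,"dz":-0.7,"rx":0,"ry":0,"rz":0},{"dx":0,"dy":0,"dz":-0.7,"rx":0,"ry":0,"rz":0},{"dx":0,"dy":0,"dz":-0.7,"rx":0,"ry":0,"rz":0},{"dx":0,"dy":0,"dz":-0.7,"rx":0,"ry":0,"rz":0},{"dx":0,"dy":0,"dz":-0.6,"rx":0,"ry":0,"rz":0},{"dx":0,"dy":0,"dz":-0.5,"rx":0,"ry":0,"rz":0},{"dx":0,"dy":0,"dz":-0.4,"rx":0,"ry":0,"rz":0},{"dx":0,"dy":0,"dz":-0.34,"rx":0,"ry":0,"rz":0},{"dx":0,"dy":0,"dz":0,"rx":0,"ry":0,"rz":0},{"dx":0,"dy":0,"dz":0,"rx":0,"ry":0,"rz":0}]'

```text
t: 4.05
tcp_pos: [0.564, 0.1548, 0.1406]
tool_rot: [0.106, 0.994, 0.0, 0.0]
force: [-0.6, 0.7, 0.2]
finger_gap: 1.001
gripper_force: 0.0
```

move_arm --targets '[{"dx":0,"dy":0,"dz":0,"rx":0,"ry":0,"rz":0},{"dx":0,"dy":0,"dz":0,"rx":0,"ry":0,"rz":0},{"dx":0,"dy":0,"dz":0,"rx":0,"ry":0,"rz":0},{"dx":0,"dy":0,"dz":0,"rx":0,"ry":0,"rz":0},{"dx":0,"dy":0,"dz":0,"rx":0,"ry":0,"rz":0},{"dx":0,"dy":0,"dz":0,"rx":0,"ry":0,"rz":0},{"dx":0,"dy":0,"dz":0,"rx":0,"ry":0,"rz":0},{"dx":0,"dy":0,"dz":0,"rx":0,"ry":0,"rz":0},{"dx":0,"dy":0,"dz":0,"rx":0,"ry":0,"rz":0},{"dx":0,"dy":0,"dz":0,"rx":0,"ry":0,"rz":0}]' --claw 0 --newtons 40

```text
t: 5.3
tcp_pos: [0.564, 0.1548, 0.1406]
tool_rot: [0.106, 0.994, 0.0, 0.0]
force: [0.1, 0.2, 5.5]
finger_gap: 0.392
gripper_force: 41.3
```

Grip held: the opening is about 33 mm at 41 N. I'll lift, tilt 25° and move over the deck.

move_arm --targets '[{"dx":0,"dy":0,"dz":0.9,"rx":0,"ry":0,"rz":0},{"dx":0,"dy":0,"dz":0.9,"rx":-0.024,"ry":-0.089,"rz":-0.01},{"dx":-0.15,"dy":-0.8,"dz":0.9,"rx":-0.024,"ry":-0.089,"rz":-0.01},{"dx":-0.15,"dy":-0.8,"dz":0.9,"rx":-0.024,"ry":-0.089,"rz":-0.01},{"dx":-0.15,"dy":-0.8,"dz":0.9,"rx":-0.024,"ry":-0.089,"rz":-0.01},{"dx":-0.15,"dy":-0.8,"dz":0.9,"rx":-0.024,"ry":-0.089,"rz":-0.01},{"dx":-0.15,"dy":-0.8,"dz":0,"rx":-0.024,"ry":-0.089,"rz":-0.01},{"dx":-0.15,"dy":-0.8,"dz":0,"rx":-0.024,"ry":-0.089,"rz":-0.01},{"dx":-0.15,"dy":-0.8,"dz":0,"rx":-0.024,"ry":-0.089,"rz":-0.01},{"dx":-0.15,"dy":-0.8,"dz":0,"rx":-0.024,"ry":-0.089,"rz":-0.01}]'

```text
t: 6.55
tcp_pos: [0.5322, -0.0055, 0.2739]
tool_rot: [0.127, 0.968, -0.034, 0.212]
force: [-0.8, -0.3, -1.5]
finger_gap: 0.393
gripper_force: 40.7
```

move_arm --targets '[{"dx":-0.165,"dy":-0.8,"dz":0,"rx":0,"ry":0,"rz":0},{"dx":-0.165,"dy":-0.8,"dz":0,"rx":0,"ry":0,"rz":0},{"dx":-0.165,"dy":-0.8,"dz":0,"rx":0,"ry":0,"rz":0},{"dx":-0.165,"dy":-0.8,"dz":0,"rx":0,"ry":0,"rz":0},{"dx":0,"dy":0,"dz":-0.25,"rx":0,"ry":0,"rz":0},{"dx":0,"dy":0,"dz":-0.25,"rx":0,"ry":0,"rz":0},{"dx":0,"dy":0,"dz":-0.25,"rx":0,"ry":0,"rz":0},{"dx":0,"dy":0,"dz":-0.25,"rx":0,"ry":0,"rz":0},{"dx":0,"dy":0,"dz":0,"rx":0,"ry":0,"rz":0},{"dx":0,"dy":0,"dz":0,"rx":0,"ry":0,"rz":0}]'

```text
t: 7.8
tcp_pos: [0.5174, -0.0851, 0.2504]
tool_rot: [0.127, 0.968, -0.034, 0.213]
force: [0.6, -1.2, -1.7]
finger_gap: 0.394
gripper_force: 40.7
```

```bash
cat >> h.py <<'E'
D=np.array([.4812,-.0756,.1769]);RD=(R.from_euler('z',-15.2,degrees=True)*R.from_euler('y',-25,degrees=True)).as_matrix()
def rep():
    s=sensors.sense();T=R.from_quat(s["tool_rot"]).as_matrix()
    print("t",s["t"],"tcp deck mm",((s["tcp_pos"]-D)@RD*1000).round(1),"F deck",(s["force"]@RD).round(1),"gap",s["finger_gap"])
    Tgt=RD@np.diag([-1,1,-1.]);print("rot err deg (world)",R.from_matrix(Tgt@T.T).as_rotvec(degrees=True).round(2))
E
python3 - <<'E'
from h import *
import cv2
rep()
i=[cv2.resize(cams.snapshot(n)[y:y+100,x:x+100],(400,400),interpolation=2) for n,x,y in(("scene",260,200),("top",310,185))]
cv2.imwrite("pics/g3.png",cv2.cvtColor(np.hstack(i),4))
E
```

```text
t 7.8 tcp deck mm [64.9  0.3 50.8] F deck [ 0.1 -1.  -1.9] gap 0.3938812710587472
rot err deg (world) [ 0.6  -0.27 -0.15]
```

View pics/g3.png

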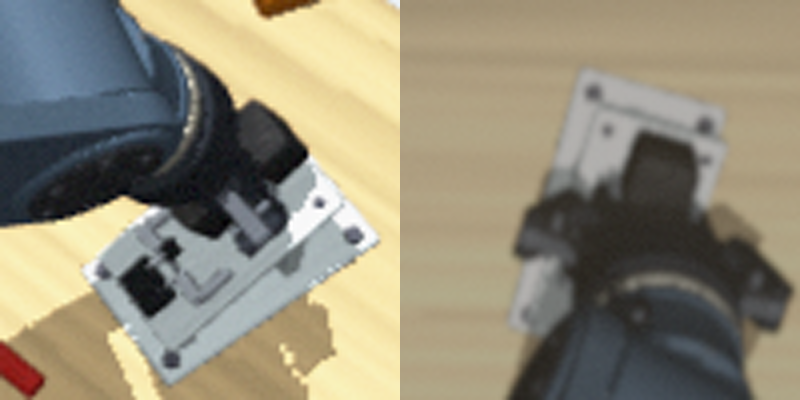

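The adapter is in line with the deck, its lower end about 7 mm uphill of the guides. I'll lower it square to the deck.

move_arm --targets '[{"dx":0.124,"dy":-0.034,"dz":-0.276,"rx":0.02,"ry":-0.01,"rz":0},{"dx":0.124,"dy":-0.034,"dz":-0.276,"rx":0,"ry":0,"rz":0},{"dx":0.124,"dy":-0.034,"dz":-0.276,"rx":0,"ry":0,"rz":0},{"dx":0.124,"dy":-0.034,"dz":-0.276,"rx":0,"ry":0,"rz":0},{"dx":0.124,"dy":-0.034,"dz":-0.276,"rx":0,"ry":0,"rz":0},{"dx":0,"dy":0,"dz":0,"rx":0,"ry":0,"rz":0},{"dx":0,"dy":0,"dz":0,"rx":0,"ry":0,"rz":0},{"dx":0,"dy":0,"dz":0,"rx":0,"ry":0,"rz":0},{"dx":0,"dy":0,"dz":0,"rx":0,"ry":0,"rz":0},{"dx":0,"dy":0,"dz":0,"rx":0,"ry":0,"rz":0}]'

```text
t: 9.15
tcp_pos: [0.5323, -0.0893, 0.2171]
tool_rot: [0.128, 0.968, -0.029, 0.215]
force: [-9.5, 1.4, 14.0]
finger_gap: 0.394
gripper_force: 42.7
```

```bash
python3 -c "
from h import *
rep()"
```

```text
t 9.15 tcp deck mm [65.   0.2 14. ] F deck [-2.7 -1.2 16.8] gap 0.3938562994889564
rot err deg (world) [ 0.04  0.1  -0.14]
```

Contact with the deck, about 17 N normal. I'll ease off slightly and slide down 20 mm.

move_arm --targets '[{"dx":-0.012,"dy":0.003,"dz":0.027,"rx":0,"ry":0,"rz":0},{"dx":-0.14,"dy":0.038,"dz":-0.068,"rx":0,"ry":0,"rz":0},{"dx":-0.14,"dy":0.038,"dz":-0.068,"rx":0,"ry":0,"rz":0},{"dx":-0.14,"dy":0.038,"dz":-0.068,"rx":0,"ry":0,"rz":0},{"dx":-0.14,"dy":0.038,"dz":-0.068,"rx":0,"ry":0,"rz":0},{"dx":-0.14,"dy":0.038,"dz":-0.068,"rx":0,"ry":0,"rz":0},{"dx":0,"dy":0,"dz":0,"rx":0,"ry":0,"rz":0},{"dx":0,"dy":0,"dz":0,"rx":0,"ry":0,"rz":0},{"dx":0,"dy":0,"dz":0,"rx":0,"ry":0,"rz":0},{"dx":0,"dy":0,"dz":0,"rx":0,"ry":0,"rz":0}]'

```text
t: 10.4
tcp_pos: [0.518, -0.0862, 0.2104]
tool_rot: [0.128, 0.967, -0.03, 0.219]
force: [-0.7, -1.6, 9.6]
finger_gap: 0.391
gripper_force: 41.9
```

```bash
python3 -c "
from h import *
rep()"
```

```text
t 10.4 tcp deck mm [48.9 -0.5 14.2] F deck [ 3.8 -1.7  8.8] gap 0.3909108430721836
rot err deg (world) [ 0.22  0.48 -0.1 ]
```

move_arm --targets '[{"dx":-0.07,"dy":0.019,"dz":-0.034,"rx":0,"ry":0,"rz":0},{"dx":-0.07,"dy":0.019,"dz":-0.034,"rx":0,"ry":0,"rz":0},{"dx":-0.07,"dy":0.019,"dz":-0.034,"rx":0,"ry":0,"rz":0},{"dx":-0.07,"dy":0.019,"dz":-0.034,"rx":0,"ry":0,"rz":0},{"dx":0,"dy":0,"dz":0,"rx":0,"ry":0,"rz":0},{"dx":0,"dy":0,"dz":0,"rx":0,"ry":0,"rz":0},{"dx":0,"dy":0,"dz":0,"rx":0,"ry":0,"rz":0},{"dx":0,"dy":0,"dz":0,"rx":0,"ry":0,"rz":0},{"dx":0,"dy":0,"dz":0,"rx":0,"ry":0,"rz":0},{"dx":0,"dy":0,"dz":0,"rx":0,"ry":0,"rz":0}]'

```text
t: 11.65
tcp_pos: [0.5118, -0.0847, 0.2075]
tool_rot: [0.128, 0.967, -0.03, 0.22]
force: [0.2, -0.2, 10.0]
finger_gap: 0.394
gripper_force: 42.0
```

Run:
```python
from h import *
import cv2
rep()
i=[cv2.resize(cams.snapshot(n)[y:y+70,x:x+70],(400,400),interpolation=2) for n,x,y in(("scene",275,222),("top",325,205))]
cv2.imwrite("pics/g4.png",cv2.cvtColor(np.hstack(i),4))
```

```text
t 11.65 tcp deck mm [41.8 -0.7 14.3] F deck [ 4.5 -0.1  9. ] gap 0.39392147797820387
rot err deg (world) [ 0.27  0.58 -0.08]
```

move_arm --targets '[{"dx":-0.035,"dy":0.01,"dz":-0.017,"rx":0,"ry":0,"rz":0},{"dx":-0.035,"dy":0.01,"dz":-0.017,"rx":0,"ry":0,"rz":0},{"dx":-0.035,"dy":0.01,"dz":-0.017,"rx":0,"ry":0,"rz":0},{"dx":-0.035,"dy":0.01,"dz":-0.017,"rx":0,"ry":0,"rz":0},{"dx":-0.035,"dy":0.01,"dz":-0.017,"rx":0,"ry":0,"rz":0},{"dx":0,"dy":0,"dz":0,"rx":0,"ry":0,"rz":0},{"dx":0,"dy":0,"dz":0,"rx":0,"ry":0,"rz":0},{"dx":0,"dy":0,"dz":0,"rx":0,"ry":0,"rz":0},{"dx":0,"dy":0,"dz":0,"rx":0,"ry":0,"rz":0},{"dx":0,"dy":0,"dz":0,"rx":0,"ry":0,"rz":0}]'

```text
t: 13.0
tcp_pos: [0.5094, -0.0841, 0.2066]
tool_rot: [0.128, 0.966, -0.031, 0.222]
force: [4.1, -0.0, 11.0]
finger_gap: 0.392
gripper_force: 41.9
```

```bash
python3 -c "
from h import *
rep()"
```

```text
t 13.0 tcp deck mm [39.3 -0.8 14.5] F deck [8.3 1.1 8.3] gap 0.3920473434923091
rot err deg (world) [ 0.36  0.85 -0.04]
```

move_arm --targets '[{"dx":-0.035,"dy":0.01,"dz":-0.017,"rx":0,"ry":0,"rz":0},{"dx":-0.035,"dy":0.01,"dz":-0.017,"rx":0,"ry":0,"rz":0},{"dx":-0.035,"dy":0.01,"dz":-0.017,"rx":0,"ry":0,"rz":0},{"dx":-0.035,"dy":0.01,"dz":-0.017,"rx":0,"ry":0,"rz":0},{"dx":0,"dy":0,"dz":0,"rx":0,"ry":0,"rz":0},{"dx":0,"dy":0,"dz":0,"rx":0,"ry":0,"rz":0},{"dx":0,"dy":0,"dz":0,"rx":0,"ry":0,"rz":0},{"dx":0,"dy":0,"dz":0,"rx":0,"ry":0,"rz":0},{"dx":0,"dy":0,"dz":0,"rx":0,"ry":0,"rz":0},{"dx":0,"dy":0,"dz":0,"rx":0,"ry":0,"rz":0}]'

```text
t: 14.25
tcp_pos: [0.5092, -0.0842, 0.2069]
tool_rot: [0.129, 0.965, -0.031, 0.226]
force: [9.3, 3.3, 12.9]
finger_gap: 0.393
gripper_force: 41.9
```

Run:
```python
from h import *
import cv2
rep()
i=[cv2.resize(cams.snapshot(n)[y:y+70,x:x+70],(400,400),interpolation=2) for n,x,y in(("scene",275,222),("top",325,205))]
cv2.imwrite("pics/g5.png",cv2.cvtColor(np.hstack(i),4))
```

```text
t 14.25 tcp deck mm [39.2 -0.9 14.8] F deck [12.8  5.6  8.2] gap 0.3927764761322084
rot err deg (world) [0.5  1.28 0.03]
```

View pics/g5.png

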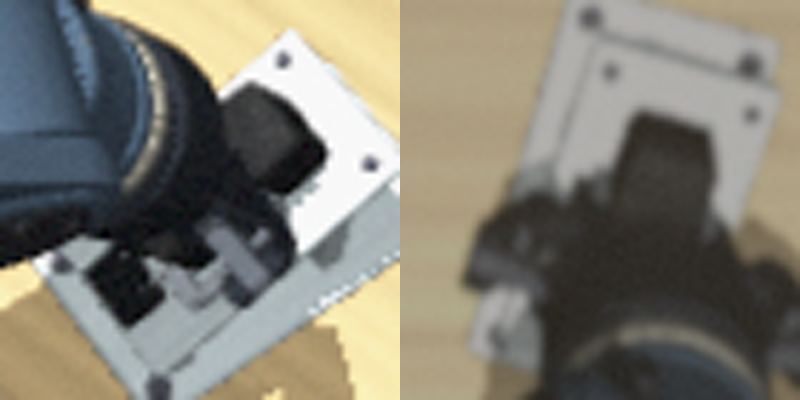

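The adapter has stopped at the bottom stop: the 4 mm extra push moved it no further and the uphill force rose to 13 N. I'll release and withdraw square to the deck.

move_arm --targets '[{"dx":0,"dy":0,"dz":0,"rx":0,"ry":0,"rz":0},{"dx":0,"dy":0,"dz":0,"rx":0,"ry":0,"rz":0},{"dx":0,"dy":0,"dz":0,"rx":0,"ry":0,"rz":0},{"dx":0,"dy":0,"dz":0,"rx":0,"ry":0,"rz":0},{"dx":0,"dy":0,"dz":0,"rx":0,"ry":0,"rz":0},{"dx":0,"dy":0,"dz":0,"rx":0,"ry":0,"rz":0},{"dx":0,"dy":0,"dz":0,"rx":0,"ry":0,"rz":0},{"dx":0,"dy":0,"dz":0,"rx":0,"ry":0,"rz":0},{"dx":0,"dy":0,"dz":0,"rx":0,"ry":0,"rz":0},{"dx":0,"dy":0,"dz":0,"rx":0,"ry":0,"rz":0}]' --claw 85

```text
t: 15.6
tcp_pos: [0.5, -0.0805, 0.2008]
tool_rot: [0.128, 0.968, -0.028, 0.215]
force: [0.1, 0.1, 0.6]
finger_gap: 0.85
gripper_force: 0.0
```

move_arm --targets '[{"dx":-0.11,"dy":0.03,"dz":0.24,"rx":0,"ry":0,"rz":0},{"dx":-0.22,"dy":0.06,"dz":0.485,"rx":0,"ry":0,"rz":0},{"dx":-0.22,"dy":0.06,"dz":0.485,"rx":0,"ry":0,"rz":0},{"dx":-0.22,"dy":0.06,"dz":0.485,"rx":0,"ry":0,"rz":0},{"dx":-0.22,"dy":0.06,"dz":0.485,"rx":0,"ry":0,"rz":0},{"dx":-0.22,"dy":0.06,"dz":0.485,"rx":0,"ry":0,"rz":0},{"dx":-0.22,"dy":0.7,"dz":0.485,"rx":0,"ry":0,"rz":0},{"dx":0,"dy":0.9,"dz":0,"rx":0,"ry":0,"rz":0},{"dx":0,"dy":0.9,"dz":0,"rx":0,"ry":0,"rz":0},{"dx":0,"dy":0.9,"dz":0,"rx":0,"ry":0,"rz":0}]'

```text
t: 16.85
tcp_pos: [0.4639, 0.0134, 0.2803]
tool_rot: [0.128, 0.968, -0.028, 0.215]
force: [0.9, 0.1, 0.1]
finger_gap: 0.852
gripper_force: 0.0
```

move_arm --targets '[{"dx":0,"dy":0.9,"dz":0,"rx":0,"ry":0,"rz":0},{"dx":0,"dy":0.9,"dz":0,"rx":0,"ry":0,"rz":0},{"dx":0,"dy":0.9,"dz":0,"rx":0,"ry":0,"rz":0},{"dx":0,"dy":0.9,"dz":0,"rx":0,"ry":0,"rz":0},{"dx":0,"dy":0.9,"dz":0,"rx":0,"ry":0,"rz":0},{"dx":0,"dy":0.9,"dz":0,"rx":0,"ry":0,"rz":0},{"dx":0,"dy":0,"dz":0,"rx":0,"ry":0,"rz":0},{"dx":0,"dy":0,"dz":0,"rx":0,"ry":0,"rz":0},{"dx":0,"dy":0,"dz":0,"rx":0,"ry":0,"rz":0},{"dx":0,"dy":0,"dz":0,"rx":0,"ry":0,"rz":0}]'

```text
t: 18.1
tcp_pos: [0.4642, 0.1471, 0.2795]
tool_rot: [0.129, 0.968, -0.029, 0.215]
force: [0.7, 0.2, -1.1]
finger_gap: 0.851
gripper_force: 0.0
```

Run:
```python
from h import *
import cv2
rep()
i=[]
for n,x,y in(("scene",275,222),("top",325,200)):
    im=cams.snapshot(n);c=cv2.resize(im[y:y+80,x:x+80],None,fx=5,fy=5,interpolation=2)
    for l in [(a,b,c) for a in(0,76) for b in(-17,17) for c in(0,50)]+[(0,-10,16),(0,10,16)]:
        u,v=proj(n,RD@np.array(l)/1000+D)[0];p=((u-x+.5)*5,(v-y+.5)*5);cv2.circle(c,(int(p[0]),int(p[1])),2,(255,0,0) if l[2]!=16 else (0,200,0),-1)
    i.append(c)
cv2.imwrite("pics/g6.png",cv2.cvtColor(np.hstack(i),4))
```

```text
t 18.1 tcp deck mm [-24.4 210.4 124.6] F deck [ 0.1  0.4 -1.3] gap 0.850766404795576
rot err deg (world) [-0.    0.01 -0.06]
```

View pics/g6.png

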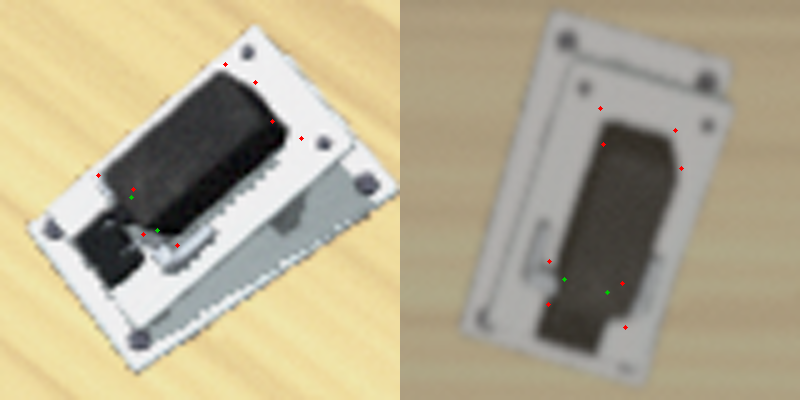

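The picture shows the adapter flat on the deck between the guides. Its outline matches the projected fully-home box, allowing for its rounded edges: upper end at about (638,130) and lower end by the switch at about (590,315) in the top view. The roller is hidden under its lower end, so the lever is pushed in, and the arm is clear. I'm handing in.

```bash
python3 -c "
from station import order
print(order.sign_off())"
```

```text
the job is handed in; nothing more can be done
None
```

The adapter is in the nest, flat on the deck and pushed against the bottom stop; the lever's pressed state is inferred, since the lower end hides the roller. The arm is clear, nothing else was moved as far as I saw, and I handed the job in at about 18 s.

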